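# Take the pump unit off the rail and put it on charge

## Robot

A 6-joint arm with a two-finger parallel gripper is mounted at the origin on the work surface. World frame = base frame: x ahead of the robot, y to its left, z up, the work surface at z = 0. Lengths are in m, angles in rad, forces in N, time in s.
With the tool pointing down it reaches from about 0.25 to 0.725 m from the base axis. Payload 4 kg.
Tool frame: the origin (TCP) lies midway between the tips of the shut fingers; the grasp point (between the pads) lies pinch_z behind it (pinch_z is the distance from the TCP to the grasp point, in m); z points along the fingers, y is the direction in which the jaws open and shut (so a half turn about z gives the same grasp; the last joint's range is limited). The gripper opens to 85 mm and grips with 20 to 120 N. Pads are 22 mm wide; open, the fingers measure 114 mm over their backs; the gripper's body (76 mm by 85 mm) begins 54 mm behind the grasp point. The pads swing forward as they close: fully open they stand 13 mm farther back than shut.
Start: joints at [-1.233, 0.241, 0.005, 1.335, 0, 1.571], TCP at [0.166, -0.472, 0.231] pointing down, gripper open.
Joint ranges: [-2.72, 2.72], [-1.05, 1.87], [-1.09, 1.28], [-1.99, 2.15], [-1.42, 1.44], [-3.14, 3.14]. Speed limits (rad/s): [2.79, 2.79, 3.14, 3.14, 3.14, 3.14].

## Interface

Orientations are given as a unit quaternion [x, y, z, w].
In Python, from workcell import * gives the robot as it stands.
- The arm moves only by the tool move_arm, never from a script. Its argument "motion" is a list of rows, each a list of 3 entries, a list of its own where there are three numbers: the finger opening in mm, from 0 to 85.4, then the shift along the tool's x, y, z in units of 50 mm (1.0 is 50 mm), then the turn about the tool's z in units of 6 degrees (1.0 is 6 degrees). In form: [[claw, [dx, dy, dz], roll], ...]. A call has exactly 10 rows; each row is the pose to reach, as a shift and turn from the pose commanded when the call began, along the tool's axes at that moment; what a row does not reach only later rows make up. A row lasts 1/10 s, in which the tool goes at most 50 mm and 8.59 degrees, less where a joint would pass 70% of its speed; a pose out of reach is approached as far as the arm can. A call with a gripper value outside its range is refused whole. The fingers move at their own pace and stop on an object; the grip force is fixed at half the most. Time passes only in rows, so rows that repeat a pose let the fingers close, or fill a call up. It gives the time, the measured TCP pose, the force and the opening at its end, in the units of the state.
- get_obs(): the state, without advancing time (a new reading comes with each control period).
- camera(name): name is "scene" or "top" or "wrist"; returns a dict with "color" (384x512x3 uint8, red, green, blue), "fx", "fy", "cx", "cy" (pixels), "rvec" (rotation vector, rad) and "tvec" (3), from world to camera coordinates, as OpenCV has them; the wrist camera has in their place "mount" (4x4, takes a point from camera to tool coordinates, whose origin is the TCP and whose axes are the flange's). Camera axes: x right, y down, z forward; pixel columns grow to the right and rows downward; lengths in m; the calibration is good to about 2 mm. A picture is of the moment at which its call begins: read the wrist's pose just before it. There is no depth.
- job_done(): hands the job in, once; it reports no verdict.
The state is a dict: "clock": time; "joint_pos": joint angles; "joint_vel": joint speeds; "tau": joint torques, N m; "eef_pos": TCP position; "tool_rot": TCP orientation; "ft_force": force on the tool from outside, world axes, zero at the start; "ft_torque": the same for the moment, N m; "grip_width": finger opening in m.
Only numpy, scipy, OpenCV 4.12 (cv2) and the standard library are available. Lean on these libraries where they do the work, as an engineer would, in place of code of your own. Each camera call takes 0.05 s, during which the arm holds its last target.

## Task

Take the pump unit that sits in the middle of the slotted rail straight up off its sprung catch and put it on charge: stand it upright and fully down in the empty middle bay of the charging dock, and let go. Do not drop it or tip it over, and leave the other units, on the rail and in the dock, where they are.

Things in the scene. Friction and masses are not known exactly. Their poses are not given: they have to be found in the camera images.
- unit_center (a point): Pump unit to move: upright beige printed box on a dark shoe, hose stub (10 mm) on its flat top; 50 mm deep (x), 62 wide (y), 130 tall, about 0.4 kg. Point: its centre, 65 mm above its underside; z up. Plain flat sides. It is the middle of three units on the rail; only 6 mm free at its left and right there, so on the rail it is gripped front to back (across x). Stands by itself on flat ground.
- unit_catch_point (a point): Sprung roller catch in the pump unit's +x leg, 11 mm above its underside. The unit's lowest 26 mm are two 9 mm legs (at its -x and +x sides) astride the rail, slot 32 mm wide, open below. The roller sits in the rail's side slot and yields within the first 6 mm to a straight upward pull of 8 to 20 N, weight included; after 26 mm of lift the legs are clear of the rail.
- rail: Rail stand, fixed: a level 30 x 30 mm slotted aluminium profile, 280 mm long, on two feet and a plywood base (130 x 300 x 12 mm). Origin on the bench under its middle; x across the rail (as the pump unit's x at the start), y along it, z up. Rail top 66 mm, undersides of the units on it 40 mm above the bench.
- gauge_unit: Neighbour on the rail at the pump unit's +y side, to be left alone: grey box 50 mm deep (x), 56 wide (y), 130 tall plus a 12 mm stub, with a round pressure gauge standing 15 mm out of its front (-x). Origin at the centre of its underside. It merely sits on the rail.
- valve_unit: Neighbour on the rail at the pump unit's -y side, to be left alone: grey box 50 mm deep (x), 56 wide (y), 138 tall, with two black hand valves standing 19 mm out of its front (-x). Origin at the centre of its underside. It merely sits on the rail.
- dock_bay (a point): Centre of the floor of the empty middle bay of the grey, fixed charging dock, 16 mm above the bench. Three bays in a row along x, 62 mm apart; y across the dock, z up. A bay is 58 mm (x) by 70 mm (y) inside, its walls 14 mm high: the pump unit stands in it with its 50 mm along x and 62 mm along y, either way round, 4 mm to spare on each side.
- pump_near: Taller pump unit in the dock's bay at -x of the empty one, loose in its bay, to be left alone: 50 (x) x 62 x 140 mm tall plus 10 mm hose stub. Origin at the centre of its underside. Between it and its twin a unit in the middle bay has only 12 mm free at front and back, too little for a finger: there it is gripped at its left and right sides (across its 62 mm, along the dock's y).
- pump_far: The same taller model in the bay at +x of the empty one, loose in its bay, to be left alone. Origin at the centre of its underside.
- mat_top (a point): Centre of the top of a flat grey mat, 170 x 180 mm, 2 mm thick, fixed on the bench in front of the robot and kept clear: a place to stand a unit down and take it another way.
There are look-alikes about, which are no part of the job. What is shaped like the part that bears unit_center but pink, red or yellow is not meant.

How it is judged:
On the way:
1. the pump unit is off its catch and clear above the rail, upright (z of unit_center in the frame of rail above 0.133 m and angle between unit_center's own z axis and vertical below 0.3 rad), for 0.1 s.
At the end, for the whole second after the job is handed in: The pump unit stands upright (within 4 degrees) on the floor of the dock's middle bay, its underside within 4 mm of the floor and its centre within 7 mm of the bay's centre along and across the dock, its 50 mm side along the dock (within 14 degrees, either way round), let go and at rest (x of unit_center in the frame of dock_bay between -0.007 and 0.007 m and y of unit_center in the frame of dock_bay between -0.007 and 0.007 m and z of unit_center in the frame of dock_bay between 0.06 and 0.069 m and angle between unit_center's own z axis and vertical below 0.07 rad and angle between the x axis of unit_center and the x axis of dock_bay, either way round below 0.25 rad and linear speed of unit below 0.02 m/s and contact force between unit and the fingers below 0.1 N); the robot touches nothing.
It fails at once if a unit beside it on the rail was moved by more than 10 mm or tipped (distance of any of gauge_unit, valve_unit from where it was at the start of the episode above 0.01 m or angle between any of gauge_unit, valve_unit's own z axis and vertical above 0.3 rad).
It fails at once if a unit in the dock was moved by more than 10 mm or tipped (distance of any of pump_near, pump_far from where it was at the start of the episode above 0.01 m or angle between any of pump_near, pump_far's own z axis and vertical above 0.3 rad).
It fails at once if the pump unit was tipped over (more than 45 degrees) (angle between unit_center's own z axis and vertical above 0.78 rad).
It fails at once if the pump unit was dropped (fell free, faster than 0.5 m/s, about 13 mm of fall) (contact force between unit and anything else below 0.1 N and linear speed of unit above 0.5 m/s).
It also fails if it takes over 67 s, if anything falls off the work surface, if the arm or the gripper's body presses on something with over 40 N, if the wrist force passes 120 N, or if a joint passes its speed limit or range.

## Working session

There is one attempt and no reset: what is moved stays moved. The work goes in short steps, Python scripts to look and compute and a tool call to move; the robot and the scene stay as the last step left them, time stands still between calls to the robot, and variables do not carry over. Pictures are saved under pics/ and viewed, and the job is handed in when it is done.

Besides the shell and the picture viewer there is one more tool, called after "Call:" as name(argument=value, ...) on one line, values as JSON. move_arm: Moves the arm, as the interface text tells. Its arguments: {"type":"object","properties":{"motion":{"type":"array","items":{"type":"array"}}},"required":["motion"]}

```bash
ls; mkdir -p pics; python3 - <<'E'
from workcell import *
import cv2
o=get_obs()
for k,v in o.items(): print(k,v)
try: print(pinch_z)
except Exception as e: print(e)
for n in ["scene","top","wrist"]:
    c=camera(n); cv2.imwrite(f"pics/{n}0.png",c["color"][:,:,::-1])
    print(n,{k:v for k,v in c.items() if k!="color"})
E
```

```text
pics
clock 0.0
joint_pos [-1.23300303e+00  2.41436346e-01  3.71180165e-03  1.33520507e+00
  4.79966043e-06  1.57079815e+00]
joint_vel [ 0.00058605  0.00071996 -0.00181469  0.00096965 -0.00072447 -0.00013893]
tau [ 7.17179264e-04 -3.72314322e+01  2.52410281e+01  1.69496000e-02
  1.33082822e-04 -1.02773683e-05]
eef_pos [ 0.16549195 -0.47113905  0.23039656]
tool_rot [ 9.85770428e-01  1.68093800e-01 -1.76932464e-04 -1.05186907e-03]
ft_force [-0.22164114 -0.43700396  0.62998424]
ft_torque [-0.0088947  -0.00732358 -0.01539113]
grip_width 0.08553681430952932
0.0187
scene {'fx': 418.58706220292015, 'fy': 418.58706220292015, 'cx': 254.6766948962959, 'cy': 193.06961357508385, 'rvec': array([ 1.71118935,  1.7660584 , -0.79968772]), 'tvec': array([-0.0693973 , -0.26914102,  1.43286551])}
top {'fx': 484.9902970861611, 'fy': 484.9902970861611, 'cx': 266.530997066524, 'cy': 186.82110919392457, 'rvec': array([ 2.13943572, -2.11575881,  0.20785394]), 'tvec': array([0.07989704, 0.5149233 , 1.53486523])}
wrist {'fx': 341.022837147369, 'fy': 341.022837147369, 'cx': 253.96100960379576, 'cy': 191.8743665270986, 'mount': array([[-7.41986409e-04, -9.52037042e-01, -3.05981897e-01,
         7.79732841e-02],
       [ 9.99999664e-01, -8.13376540e-04,  1.05818140e-04,
         1.78632765e-04],
       [-3.49621286e-04, -3.05981715e-01,  9.52037325e-01,
        -1.42353053e-01],
       [ 0.00000000e+00,  0.00000000e+00,  0.00000000e+00,
         1.00000000e+00]])}
```

View pics/scene0.png

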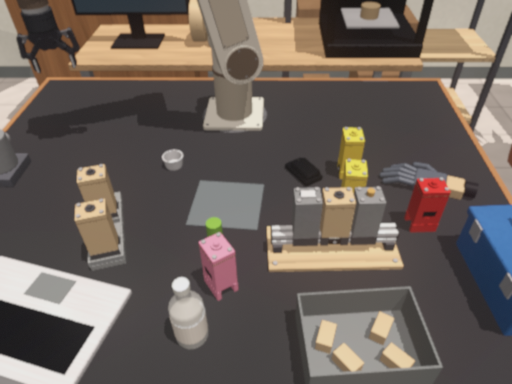

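View pics/top0.png

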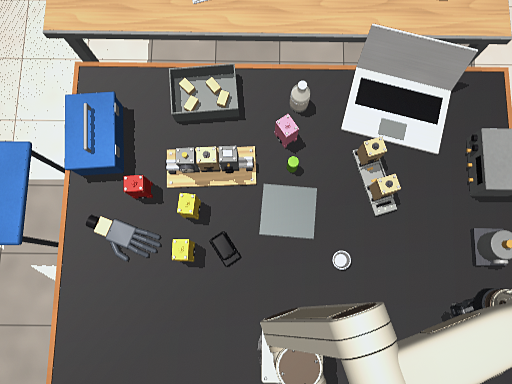

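View pics/wrist0.png

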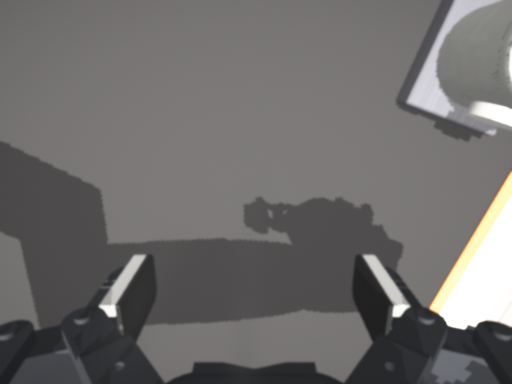

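The scene view shows the rail with three units at about (337,215), with the beige one in the middle. The dock is at (105,220) with its middle bay empty, and the mat is at (228,205). In the top view the rail is at (210,160), the dock at (380,180) and the mat at (288,210). Next I'll look at enlarged crops.

```bash
cat > h.py <<'E'
import numpy as np, cv2
from workcell import *
from scipy.spatial.transform import Rotation as R
def K(c): return np.array([[c['fx'],0,c['cx']],[0,c['fy'],c['cy']],[0,0,1.]])
def ext(c,obs=None):
    # returns Rcw (cam->world), origin
    if 'mount' in c:
        T=np.eye(4);T[:3,:3]=R.from_quat(obs['tool_rot']).as_matrix();T[:3,3]=obs['eef_pos'];M=T@c['mount']
        return M[:3,:3],M[:3,3]
    Rm=R.from_rotvec(c['rvec']).as_matrix(); return Rm.T,-Rm.T@c['tvec']
def cast(c,uv,z,obs=None):
    Rm,o=ext(c,obs); d=Rm@np.array([(uv[0]-c['cx'])/c['fx'],(uv[1]-c['cy'])/c['fy'],1.])
    return o+d*(z-o[2])/d[2]
def proj(c,p,obs=None):
    Rm,o=ext(c,obs); q=Rm.T@(np.asarray(p)-o); return np.array([c['fx']*q[0]/q[2]+c['cx'],c['fy']*q[1]/q[2]+c['cy']])
def save(c,n,box=None,s=1):
    im=c['color'][:,:,::-1]
    if box: im=im[box[1]:box[3],box[0]:box[2]]
    cv2.imwrite('pics/'+n+'.png',cv2.resize(im,None,fx=s,fy=s,interpolation=cv2.INTER_CUBIC))
E
python3 - <<'E'
from h import *
c=camera('top'); save(c,'topA',(155,135,275,195),6); save(c,'topB',(345,125,415,220),6)
for n,uv,z in [('mat',(288,211),.002),('unit top',(206,155),.17),('dock',(381,180),.03),('base',(293,362),0)]: print(n,cast(c,uv,z))
E
```

```text
mat [0.44156741 0.01296401 0.002     ]
unit top [0.5871773  0.27159226 0.17      ]
dock [ 0.54492486 -0.29391353  0.03      ]
base [-0.0375745  -0.00387704  0.        ]
```

View pics/topA.png

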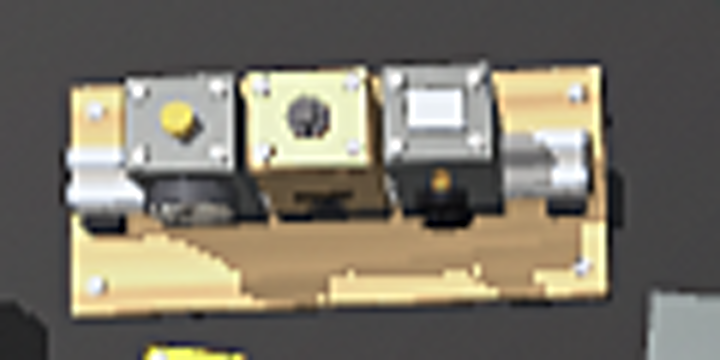

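View pics/topB.png

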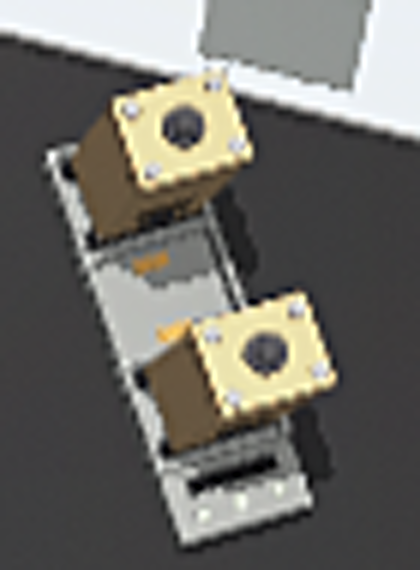

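```bash
python3 - <<'E'
from h import *
c=camera('top')
A=lambda u,v:(155+u/6-.4,135+v/6-.4); B=lambda u,v:(345+u/6-.4,125+v/6-.4)
P=[cast(c,A(*q),.17) for q in [(247,77),(365,68),(378,165),(252,173)]]
for p in P: print(p)
print('unit c',np.mean(P,0),'sizes',[np.linalg.norm(P[i]-P[(i+1)%4]) for i in range(4)])
Q=[cast(c,A(*q),.012) for q in [(72,317),(607,297),(600,67),(71,86)]]
print('base c',np.mean(Q,0),[np.linalg.norm(Q[i]-Q[(i+1)%4]) for i in range(4)])
d=Q[0]-Q[1]; print('rail y yaw',np.degrees(np.arctan2(d[1],d[0]))-90)
for t,qs in [('far',[(112,102),(223,70),(250,155),(145,192)]),('near',[(185,328),(303,293),(336,378),(227,418)])]:
  S=[cast(c,B(*q),.156) for q in qs]; print(t,np.mean(S,0),[np.linalg.norm(S[i]-S[(i+1)%4]) for i in range(4)])
  d=S[0]-S[3]; print(np.degrees(np.arctan2(d[1],d[0]))); d=S[0]-S[1]; print(np.degrees(np.arctan2(d[1],d[0]))-90)
save(c,'mat',(255,180,325,245),6)
E
```

```text
[0.61054138 0.30354298 0.17      ]
[0.61604046 0.24379008 0.17      ]
[0.56544727 0.2357203  0.17      ]
[0.5605004 0.2991584 0.17     ]
unit c [0.58813238 0.27055294 0.17      ] sizes [np.float64(0.060005404334206834), np.float64(0.051232729967261616), np.float64(0.06363068384500217), np.float64(0.050232703393467436)]
base c [0.58827182 0.27297241 0.012     ] [np.float64(0.29710486082375953), np.float64(0.13248948928138085), np.float64(0.2982074166262746), np.float64(0.13252963786673483)]
rail y yaw 2.8743020361136047
far [ 0.62539882 -0.24760868  0.156     ] [np.float64(0.060692922937732), np.float64(0.0468972348213511), np.float64(0.05833990139160797), np.float64(0.05014163481445067)]
18.227164306025458
17.15376926822168
near [ 0.50799443 -0.28476628  0.156     ] [np.float64(0.06375904053997834), np.float64(0.04642630444114378), np.float64(0.06000168626510156), np.float64(0.05028266707575153)]
23.220895933529295
17.298328624812655
```

Call:
move_arm(motion=[[85,[0,0,-0.3],-1],[85,[0,0,-0.7],-2],[85,[0,0,-1.1],-3],[85,[0,0,-1.5],-4],[85,[0,0,-1.9],-5],[85,[0,0,-2],-6],[85,[0,0,-2],-7],[85,[0,0,-2],-8],[85,[0,0,-2],-9],[85,[0,0,-2],-10]])

```text
clock: 1.25
eef_pos: [0.1657, -0.4717, 0.3312]
tool_rot: [0.768, 0.64, 0.0, -0.0]
ft_force: [-0.4, -0.1, -1.0]
grip_width: 0.0852
```

Call:
move_arm(motion=[[85,[0.4,0.14,0],0],[85,[1.2,0.42,0],0],[85,[2.1,0.73,0],-0.3],[85,[3.0,1.05,0],-0.6],[85,[3.9,1.36,0],-0.9],[85,[4.8,1.67,0],-1.2],[85,[5.7,1.99,0],-1.5],[85,[6.6,2.3,0],-1.8],[85,[7.4,2.58,0],-2.2],[85,[8.0,2.79,0],-2.2]])

```text
clock: 2.25
eef_pos: [0.3774, -0.1021, 0.3314]
tool_rot: [0.69, 0.724, 0.0, 0.0]
ft_force: [0.8, 0.2, -0.0]
grip_width: 0.0852
```

```bash
python3 -c "
from h import *
print(get_obs()['joint_pos'],get_obs()['eef_pos'])"
```

```text
[-2.64521235e-01 -1.38258381e-03 -1.59864231e-02  1.55574897e+00
  2.61863743e-04  1.25895838e+00] [ 0.37739457 -0.102142    0.33138299]
```

Call:
move_arm(motion=[[85,[0.6,0.38,0],0],[85,[1.4,0.88,0],0],[85,[2.2,1.39,0],0],[85,[3.0,1.89,0],0],[85,[3.8,2.4,0],0],[85,[4.6,2.9,0],0],[85,[5.4,3.4,0],0],[85,[6.2,3.9,0],0],[85,[6.9,4.35,0],0],[85,[7.25,4.57,0],0]])

```text
clock: 3.25
eef_pos: [0.5895, 0.2712, 0.3294]
tool_rot: [0.69, 0.724, -0.001, -0.001]
ft_force: [0.2, 0.8, 0.1]
grip_width: 0.0852
```

```bash
python3 - <<'E'
from h import *
o=get_obs(); c=camera('wrist'); save(c,'w1',None,1.5); np.savez('w1.npz',img=c['color'])
print(o['joint_pos'],o['eef_pos'],o['tool_rot'],o['ft_force'])
for p in [(.588,.271,.17),(.588,.271,.18)]: print(proj(c,p,o)*1.5)
E
```

```text
[4.30904599e-01 5.69273755e-01 7.49582350e-01 1.75257651e+00
 5.58393401e-04 1.95439630e+00] [0.58953297 0.27120447 0.32936477] [ 6.90185785e-01  7.23631787e-01 -5.80730111e-04 -5.31124541e-04] [0.16072129 0.84111521 0.13918417]
[379.47120115 258.34417182]
[379.38882065 262.60141147]
```

View pics/w1.png

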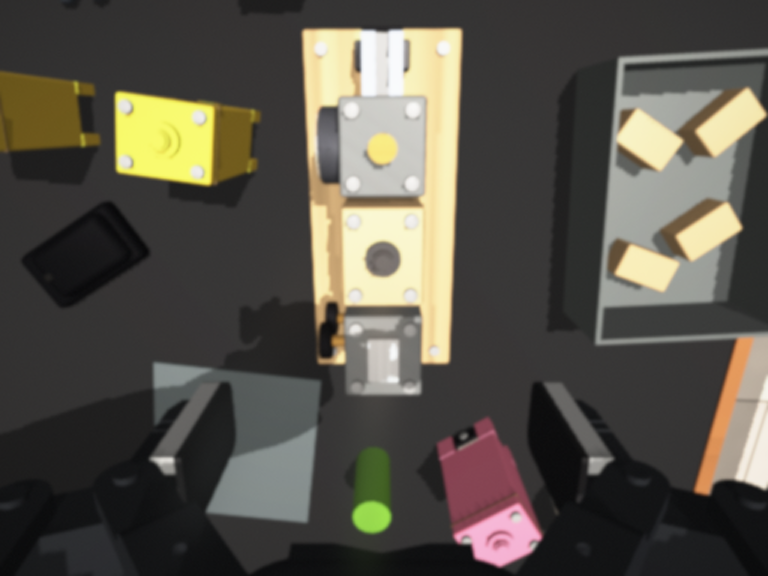

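The wrist view shows the beige unit's top at about (382,257) in the 1.5x picture, between the gauge unit (382,147) and the valve unit (383,355). I'll measure it with a colour mask.

```bash
python3 - <<'E'
from h import *
o=get_obs(); c=camera('wrist'); im=c['color']
hsv=cv2.cvtColor(im,cv2.COLOR_RGB2HSV)
m=((hsv[...,0]>14)&(hsv[...,0]<32)&(hsv[...,1]>40)&(hsv[...,2]>170)).astype(np.uint8)*255
roi=np.zeros_like(m); roi[130:208,215:295]=255
# restrict around unit; separate from base by columns profile
g=cv2.cvtColor(im,cv2.COLOR_RGB2GRAY)
print('row165',[int(x) for x in g[150,205:310:1]])
print('row185',[int(x) for x in g[190,205:310:1]])
print('col240',[int(x) for x in g[125:215,240]])
print('col270',[int(x) for x in g[125:215,268]])
print('base edges row 100', [int(x) for x in g[100,195:320]])
E
```

```text
row165 [67, 117, 187, 224, 233, 234, 233, 232, 231, 232, 233, 233, 232, 226, 205, 181, 171, 173, 176, 178, 180, 195, 219, 231, 229, 228, 235, 239, 240, 241, 240, 239, 236, 231, 227, 233, 241, 244, 244, 244, 244, 244, 244, 244, 244, 244, 244, 244, 244, 244, 244, 244, 243, 244, 244, 244, 244, 244, 244, 244, 244, 244, 240, 233, 232, 237, 240, 240, 240, 238, 235, 232, 231, 234, 238, 232, 219, 218, 227, 229, 227, 224, 222, 224, 227, 230, 233, 235, 236, 237, 238, 238, 238, 237, 235, 231, 210, 156, 93, 61, 56, 56, 55, 56, 56]
row185 [57, 60, 75, 129, 197, 229, 235, 236, 235, 234, 234, 234, 231, 214, 188, 173, 171, 170, 169, 168, 170, 176, 193, 219, 235, 241, 242, 242, 241, 241, 241, 241, 241, 241, 241, 240, 240, 240, 241, 241, 240, 240, 240, 240, 240, 240, 240, 240, 240, 240, 240, 240, 240, 240, 240, 240, 240, 240, 240, 240, 241, 241, 241, 241, 241, 241, 241, 241, 241, 241, 241, 241, 241, 240, 235, 226, 225, 229, 229, 227, 224, 220, 222, 225, 229, 232, 234, 235, 235, 236, 235, 235, 234, 232, 220, 174, 105, 62, 55, 55, 55, 55, 55, 56, 56]
col240 [193, 197, 197, 197, 197, 198, 192, 174, 139, 
[... 768 characters left out ...]
 222, 225, 227, 229, 231, 234, 232, 215, 166, 109, 82, 76, 70, 66, 72, 89, 107]
base edges row 100 [54, 54, 54, 55, 54, 54, 55, 57, 79, 138, 199, 226, 232, 235, 233, 204, 146, 115, 115, 117, 117, 117, 118, 119, 122, 123, 126, 126, 120, 117, 142, 176, 196, 201, 201, 200, 200, 200, 200, 200, 200, 200, 200, 201, 201, 201, 202, 201, 205, 216, 224, 226, 227, 227, 227, 227, 227, 227, 227, 227, 227, 227, 227, 227, 227, 227, 227, 225, 221, 212, 204, 202, 202, 202, 201, 201, 201, 201, 202, 202, 202, 202, 203, 203, 203, 200, 189, 186, 207, 225, 230, 229, 227, 225, 226, 229, 231, 234, 235, 237, 237, 238, 239, 239, 239, 237, 236, 230, 208, 153, 90, 61, 55, 56, 55, 55, 55, 56, 55, 56, 56, 56, 55, 55, 55]
```

```bash
python3 - <<'E'
from h import *
o=get_obs(); c=camera('wrist')
for uvs in [((226.7,150),(281.6,150)),((227.6,190),(280.1,190)),((240,140.5),(240,206.3)),((268,140.4),(268,206.1))]:
  a,b=[cast(c,u,.17,o) for u in uvs]; print(a,b,(a+b)/2,np.linalg.norm(a-b))
# screws (1.5x pic) rough
S=[cast(c,(u/1.5,v/1.5),.172,o) for u,v in [(354,221),(411,221),(411,296),(355,296)]]
print(np.mean(S,0),S[0]-S[3],S[1]-S[2],S[1]-S[0])
# stand base edges z=.012
a,b=cast(c,(204,100),.012,o),cast(c,(304.3,100),.012,o); e,f=cast(c,(208.2,190),.012,o),cast(c,(300,190),.012,o)
print((a+b)/2,(e+f)/2,a-e,b-f,np.linalg.norm(a-b),np.linalg.norm(e-f))
E
```

```text
[0.56331119 0.28998448 0.17      ] [0.61220303 0.29232223 0.17      ] [0.58775711 0.29115335 0.17      ] 0.048947699039304425
[0.56499141 0.25261327 0.17      ] [0.61350742 0.25495255 0.17      ] [0.58924942 0.25378291 0.17      ] 0.04857238048744375
[0.5748666  0.29903427 0.17      ] [0.57701097 0.23711072 0.17      ] [0.57593879 0.2680725  0.17      ] 0.06196066666019904
[0.59958395 0.30030252 0.17      ] [0.60327754 0.23858205 0.17      ] [0.60143075 0.26944229 0.17      ] 0.06183088680310934
[0.58966049 0.27066112 0.172     ] [-0.00206376  0.04661086  0.        ] [-0.00303732  0.04654692  0.        ] [0.03353468 0.00160259 0.        ]
[0.58562995 0.32655564 0.012     ] [0.59136824 0.20392481 0.012     ] [-0.00620551  0.12266467  0.        ] [-0.00527108  0.122597    0.        ] 0.13046471834231246 0.1295345749179845
```

Call:
move_arm(motion=[[85,[-0.03,-0.02,0.3],0],[85,[-0.03,-0.02,0.8],0],[85,[-0.03,-0.02,1.4],0],[85,[-0.03,-0.02,2.0],0],[85,[-0.03,-0.02,2.6],0],[85,[-0.03,-0.02,3.1],0],[85,[-0.03,-0.02,3.5],0],[85,[-0.03,-0.02,3.8],0],[85,[-0.03,-0.02,4.0],0],[85,[-0.03,-0.02,4.07],0]])

```text
clock: 4.4
eef_pos: [0.5871, 0.2651, 0.1272]
tool_rot: [0.692, 0.722, -0.001, -0.0]
ft_force: [-0.2, 1.0, 0.3]
grip_width: 0.0847
```

```bash
python3 - <<'E'
from h import *
o=get_obs(); print(o['eef_pos'],o['ft_force'])
c=camera('wrist'); save(c,'w2',None,1.5); s=camera('scene'); save(s,'s2',(240,120,430,290),4)
E
```

```text
[0.58713417 0.26510296 0.12722357] [-0.20970949  0.9896032   0.26340433]
```

View pics/w2.png

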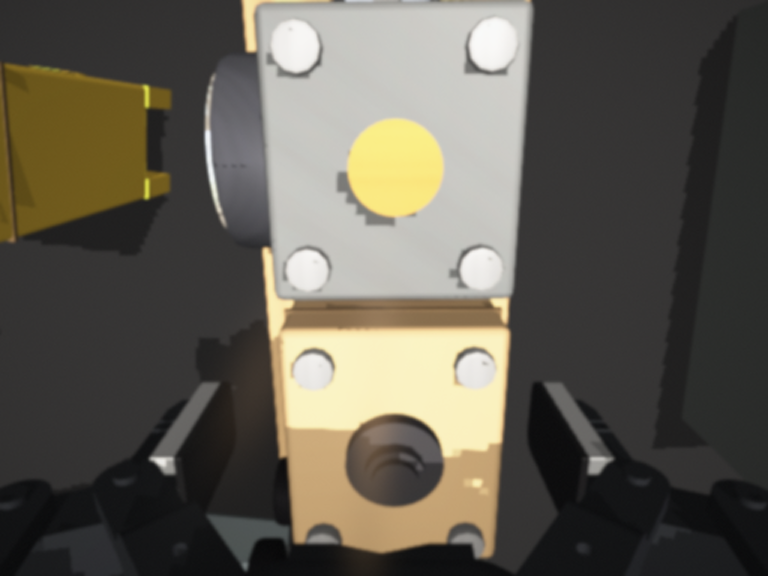

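View pics/s2.png

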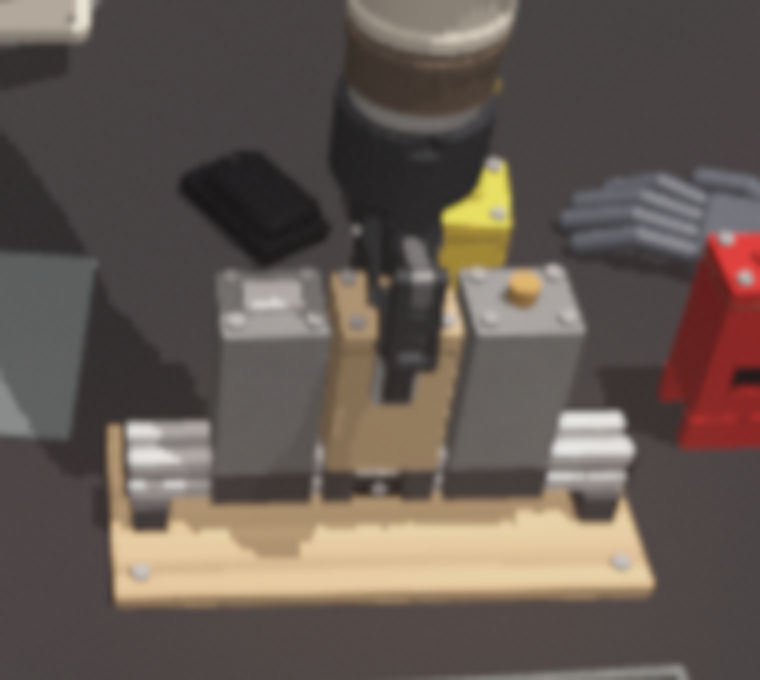

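Fingers are astride the beige unit, but the TCP reads 4 mm low in y, so I'll correct and re-read before closing.

Call:
move_arm(motion=[[85,[0.03,0.01,0],0],[85,[0.06,0.02,0],0],[85,[0.08,0.02,0],0],[85,[0.08,0.02,0],0],[85,[0.08,0.02,0],0],[85,[0.08,0.02,0],0],[85,[0.08,0.02,0],0],[85,[0.08,0.02,0],0],[85,[0.08,0.02,0],0],[85,[0.08,0.02,0],0]])

```text
clock: 5.5
eef_pos: [0.5887, 0.2704, 0.1278]
tool_rot: [0.691, 0.723, -0.0, -0.0]
ft_force: [0.6, -0.2, -0.6]
grip_width: 0.0852
```

```bash
python3 - <<'E'
from h import *
o=get_obs(); print(o['eef_pos'],o['ft_force'],o['tool_rot'])
c=camera('wrist'); g=cv2.cvtColor(c['color'],cv2.COLOR_RGB2HSV)
save(c,'w3',None,1.5)
for v in (260,): print([tuple(int(x) for x in g[v,i]) for i in range(180,204)],[tuple(int(x) for x in g[v,i]) for i in range(325,345)])
E
```

```text
[0.58871234 0.27038073 0.1277782 ] [ 0.58195958 -0.24985395 -0.55128892] [ 6.91174416e-01  7.22687986e-01 -2.35014999e-05 -4.54347247e-06]
[(17, 106, 144), (17, 108, 177), (17, 107, 191), (17, 104, 208), (18, 95, 230), (21, 83, 242), (23, 71, 247), (25, 62, 249), (25, 64, 247), (23, 75, 236), (19, 62, 211), (17, 26, 210), (20, 10, 227), (15, 7, 234), (18, 5, 235), (18, 5, 236), (18, 5, 236), (15, 4, 235), (18, 5, 235), (18, 5, 235), (18, 5, 235), (18, 5, 236), (18, 5, 237), (18, 5, 237)] [(24, 61, 248), (25, 61, 250), (24, 66, 250), (23, 75, 247), (21, 87, 241), (18, 99, 227), (17, 103, 193), (17, 98, 141), (15, 64, 87), (12, 21, 60), (0, 5, 55), (0, 5, 55), (0, 9, 56), (15, 9, 55), (0, 9, 56), (0, 5, 56), (0, 9, 56), (15, 9, 55), (0, 5, 55), (15, 9, 55)]
```

View pics/w3.png

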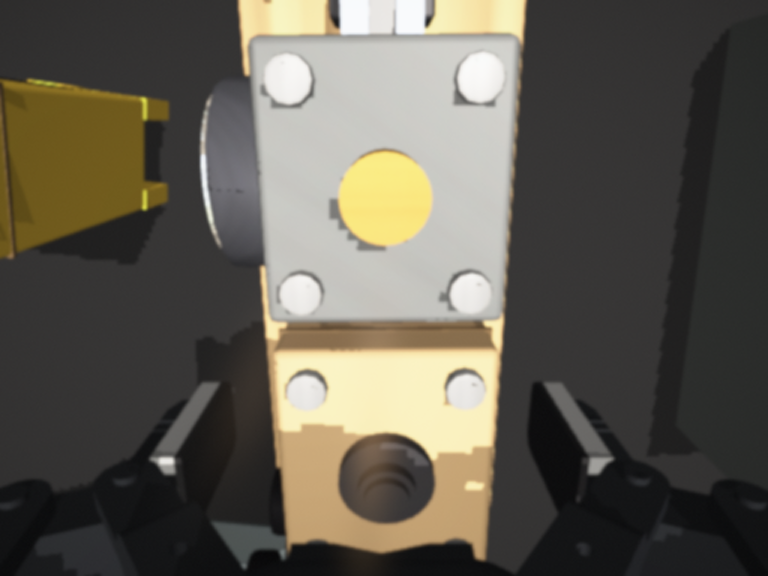

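The unit is centred between the pads (stub at column 386, pads' middle at 381, so about 1 mm off). Closing now.

Call:
move_arm(motion=[[70,[0,0,0],0],[60,[0,0,0],0],[56,[0,0,0],0],[53,[0,0,0],0],[50,[0,0,0],0],[47,[0,0,0],0],[44,[0,0,0],0],[40,[0,0,0],0],[35,[0,0,0],0],[35,[0,0,0],0]])

```text
clock: 6.55
eef_pos: [0.5891, 0.2705, 0.1281]
tool_rot: [0.691, 0.723, 0.0, 0.0]
ft_force: [2.0, -0.3, 2.1]
grip_width: 0.0496
```

Call:
move_arm(motion=[[35,[0,0,-0.02],0],[35,[0,0,-0.05],0],[35,[0,0,-0.1],0],[35,[0,0,-0.15],0],[35,[0,0,-0.2],0],[35,[0,0,-0.26],0],[35,[0,0,-0.32],0],[35,[0,0,-0.4],0],[35,[0,0,-0.5],0],[35,[0,0,-0.6],0]])

```text
clock: 7.55
eef_pos: [0.5874, 0.2702, 0.1577]
tool_rot: [0.691, 0.723, -0.001, -0.001]
ft_force: [-0.4, 0.2, -4.2]
grip_width: 0.0491
```

```bash
python3 - <<'E'
from h import *
o=get_obs(); print(o['eef_pos'],o['ft_force'],o['tool_rot'],o['grip_width'])
s=camera('scene'); save(s,'s3',(240,100,430,290),4)
E
```

```text
[0.58738033 0.27024999 0.15765109] [-0.38139862  0.16703616 -4.17054586] [ 0.69110493  0.72275275 -0.00124479 -0.00094617] 0.04912186881960413
```

View pics/s3.png

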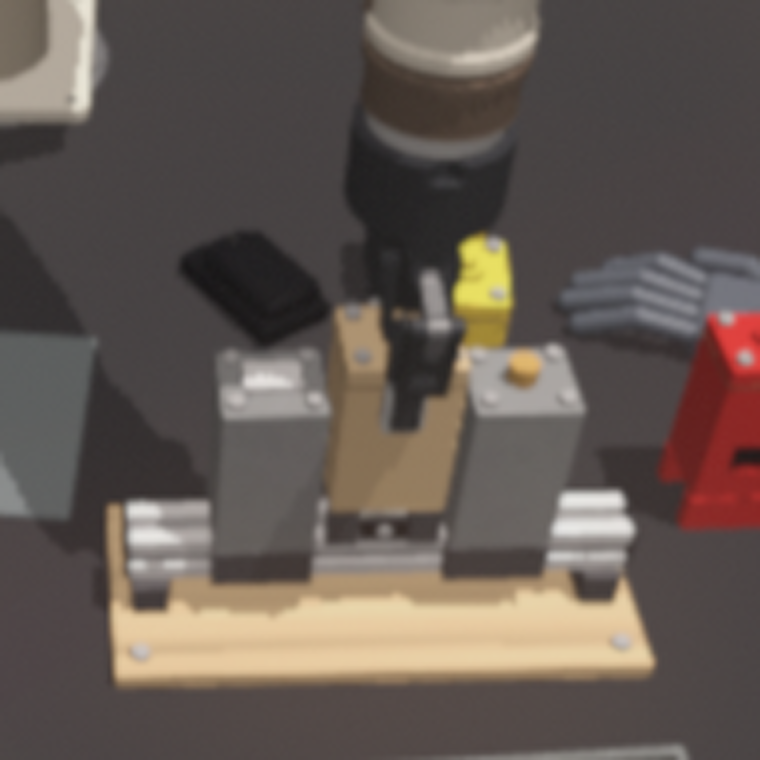

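The unit is off the catch, lifted 30 mm, upright, and the neighbours haven't moved. The weight reads about 4.2 N. I'll lift it clear and take it to the mat.

Call:
move_arm(motion=[[35,[0,0,-0.15],0],[35,[0,0,-0.4],0],[35,[0,0,-0.75],0],[35,[0,0,-1.1],0],[35,[0,0,-1.5],0],[35,[0,0,-1.9],0],[35,[0,0,-2.3],0],[35,[0,0,-2.6],0],[35,[0,0,-2.75],0],[35,[0,0,-2.8],0]])

```text
clock: 8.6
eef_pos: [0.5889, 0.2706, 0.2995]
tool_rot: [0.691, 0.723, 0.001, 0.0]
ft_force: [0.5, -0.7, -4.7]
grip_width: 0.0495
```

Call:
move_arm(motion=[[35,[-0.2,-0.13,0],0],[35,[-0.6,-0.38,0],-0.2],[35,[-1.2,-0.76,0],-0.6],[35,[-1.9,-1.2,0],-1.0],[35,[-2.7,-1.7,0],-1.4],[35,[-3.4,-2.14,0],-1.8],[35,[-4.1,-2.58,0],-2.2],[35,[-4.6,-2.9,0],-2.5],[35,[-4.9,-3.09,0],-2.5],[35,[-5.0,-3.15,0],-2.5]])

```text
clock: 9.6
eef_pos: [0.4408, 0.0122, 0.2977]
tool_rot: [0.592, 0.806, -0.0, -0.0]
ft_force: [-0.6, 1.1, -4.5]
grip_width: 0.0496
```

```bash
python3 - <<'E'
from h import *
o=get_obs(); print(o['eef_pos'],o['ft_force'],o['tool_rot'],o['grip_width'],o['joint_pos'])
s=camera('scene'); save(s,'s4',(60,60,420,290),2.2)
t=camera('top'); save(t,'t4',(150,110,430,260),2.7)
E
```

```text
[0.44080019 0.01218366 0.29767428] [-0.5833472   1.05724282 -4.49163865] [ 5.91921039e-01  8.05995750e-01 -4.47239050e-04 -3.66212983e-04] 0.049634582027035745 [ 2.78091414e-02  1.03576223e-01  9.55183577e-03  1.47789929e+00
 -2.56159628e-04  1.29468992e+00]
```

View pics/s4.png

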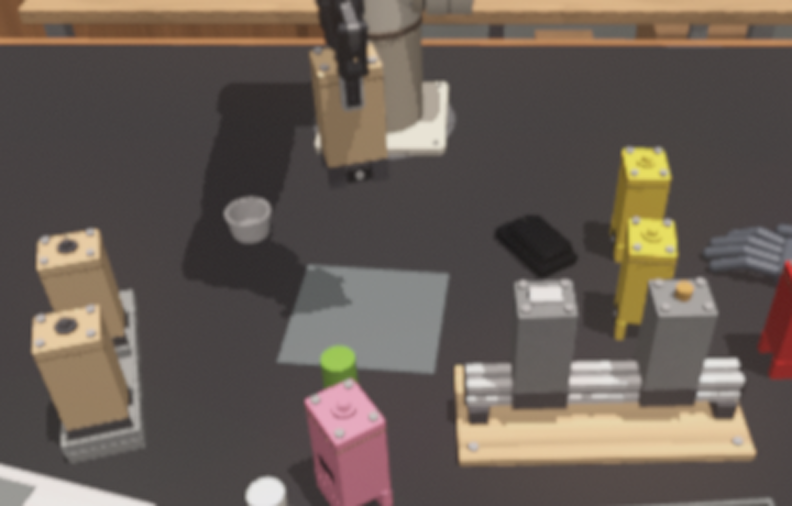

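View pics/t4.png

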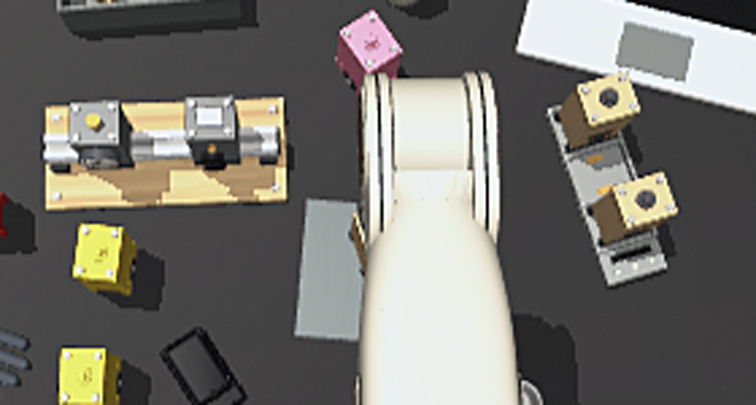

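Unit held upright over the mat. The rail neighbours are still in place. Lowering.

Call:
move_arm(motion=[[35,[0,0,0.2],0],[35,[0,0,0.6],0],[35,[0,0,1.2],0],[35,[0,0,1.8],0],[35,[0,0,2.4],0],[35,[0,0,3.0],0],[35,[0,0,3.5],0],[35,[0,0,3.85],0],[35,[0,0,4.0],0],[35,[0,0,4.05],0]])

```text
clock: 10.7
eef_pos: [0.4419, 0.0143, 0.094]
tool_rot: [0.59, 0.807, -0.001, -0.001]
ft_force: [0.6, 0.7, -4.8]
grip_width: 0.0497
```

Call:
move_arm(motion=[[35,[0,0,0],0],[35,[0,0,0.01],0],[35,[0,0,0.02],0],[35,[0,0,0.03],0],[35,[0,0,0.04],0],[35,[0,0,0.05],0],[35,[0,0,0.06],0],[35,[0,0,0.07],0],[35,[0,0,0.08],0],[35,[0,0,0.08],0]])

```text
clock: 11.7
eef_pos: [0.4424, 0.0136, 0.0912]
tool_rot: [0.591, 0.807, -0.0, -0.0]
ft_force: [-0.7, -1.2, -4.6]
grip_width: 0.0495
```

Call:
move_arm(motion=[[35,[0,0,0.01],0],[35,[0,0,0.02],0],[35,[0,0,0.03],0],[35,[0,0,0.04],0],[35,[0,0,0.05],0],[35,[0,0,0.06],0],[35,[0,0,0.06],0],[35,[0,0,0.06],0],[35,[0,0,0.06],0],[35,[0,0,0.06],0]])

```text
clock: 12.7
eef_pos: [0.4426, 0.0137, 0.0901]
tool_rot: [0.591, 0.807, 0.0, 0.0]
ft_force: [-4.8, 1.6, 10.9]
grip_width: 0.0492
```

The unit is on the mat, with the force now pushing up. Opening.

Call:
move_arm(motion=[[35,[0,0,-0.02],0],[45,[0,0,-0.02],0],[55,[0,0,-0.02],0],[65,[0,0,-0.02],0],[75,[0,0,-0.02],0],[85,[0,0,-0.02],0],[85,[0,0,-0.02],0],[85,[0,0,-0.02],0],[85,[0,0,-0.02],0],[85,[0,0,-0.02],0]])

```text
clock: 13.7
eef_pos: [0.4425, 0.0136, 0.0893]
tool_rot: [0.591, 0.807, -0.0, 0.0]
ft_force: [-0.2, 0.0, 1.1]
grip_width: 0.0851
```

Call:
move_arm(motion=[[85,[0,0,-0.2],0],[85,[0,0,-0.6],0],[85,[0,0,-1.2],0],[85,[0,0,-1.8],0],[85,[0,0,-2.4],-0.5],[85,[0,0,-3.0],-1.5],[85,[0,0,-3.5],-2.5],[85,[0,0,-3.8],-3.5],[85,[0,0,-4.0],-4.5],[85,[0,0,-4.0],-5.5]])

```text
clock: 14.7
eef_pos: [0.4433, 0.0137, 0.292]
tool_rot: [0.335, 0.942, 0.001, 0.002]
ft_force: [0.5, 0.5, -0.8]
grip_width: 0.085
```

Call:
move_arm(motion=[[85,[0,0,0],-1],[85,[0,0,0],-2],[85,[0,0,0],-3],[85,[0,0,0],-4],[85,[0,0,0],-5],[85,[0,0,0],-6],[85,[0,0,0],-7],[85,[0,0,0],-8],[85,[0,0,0],-9],[85,[0,0,0],-9.5]])

```text
clock: 15.7
eef_pos: [0.4424, 0.0136, 0.2901]
tool_rot: [-0.154, 0.988, -0.0, 0.0]
ft_force: [0.7, 0.1, -0.2]
grip_width: 0.0849
```

```bash
python3 - <<'E'
from h import *
o=get_obs(); print(o['eef_pos'],o['ft_force'],o['tool_rot'],o['grip_width'],o['joint_pos'])
c=camera('wrist'); save(c,'w5',None,1.5); np.save('w5.npy',c['color'])
E
```

```text
[0.44236021 0.0136396  0.29009665] [ 0.68281487  0.06267433 -0.16306387] [-1.54084948e-01  9.88057546e-01 -4.37262200e-05  3.36232183e-04] 0.08492780829411645 [ 3.08264546e-02  1.06610901e-01 -6.43411348e-03  1.45707320e+00
 -3.69379088e-06 -2.78576114e-01]
```

View pics/w5.png

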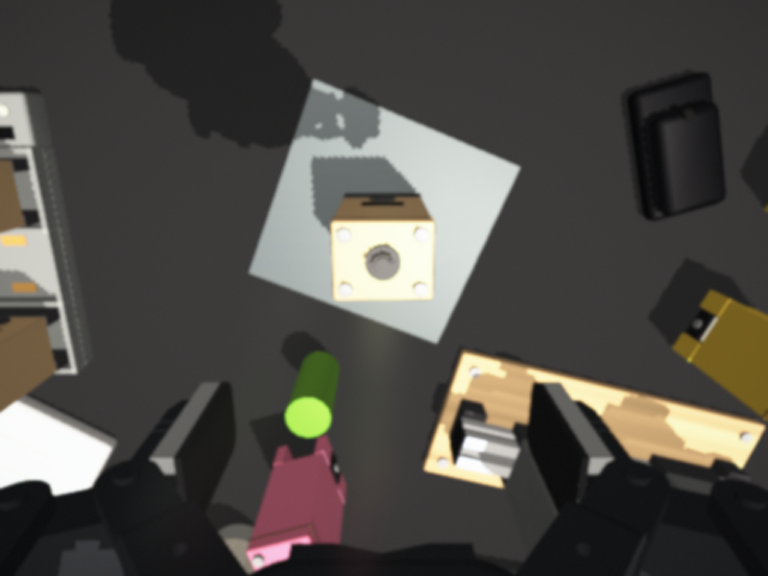

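The unit stands upright on the mat at (382,260), square to the tool. Checking its centre offset.

```bash
python3 - <<'E'
from h import *
o=get_obs(); c=camera('wrist'); im=c['color']
hsv=cv2.cvtColor(im,cv2.COLOR_RGB2HSV)
m=((hsv[...,0]>14)&(hsv[...,0]<34)&(hsv[...,1]>35)&(hsv[...,2]>215)).astype(np.uint8)*255
m[:135]=0;m[215:]=0;m[:,:210]=0;m[:,300:]=0
m=cv2.morphologyEx(m,cv2.MORPH_CLOSE,np.ones((9,9)))
k=max(cv2.findContours(m,0,2)[0],key=cv2.contourArea); r=cv2.minAreaRect(k); print(r)
b=[cast(c,p,.132,o) for p in cv2.boxPoints(r)]
ctr=np.mean(b,0); print(ctr,[np.linalg.norm(b[i]-b[(i+1)%4]) for i in range(4)])
for i in range(2):
  d=b[i]-b[i+1]; print(np.degrees(np.arctan2(d[1],d[0]))%180)
Rm=R.from_quat(o['tool_rot']).as_matrix(); print('tool yaw',np.degrees(np.arctan2(Rm[1,0],Rm[0,0])),'shift units',Rm.T@(ctr-o['eef_pos'])/.05)
E
```

```text
((255.0, 173.5), (53.0, 68.0), 90.0)
[0.44304065 0.0144616  0.132     ] [np.float64(0.06035756249555208), np.float64(0.04980585012548911), np.float64(0.06338939009543237), np.float64(0.049809236366081554)]
107.72312928667284
19.514563384858064
tool yaw -162.24026002402906 shift units [-0.01505418  0.01179174  3.16209294]
```

Call:
move_arm(motion=[[85,[0,0.01,0.3],0],[85,[0,0.01,0.8],0],[85,[0,0.01,1.4],0],[85,[0,0.01,2.0],0],[85,[0,0.01,2.6],0],[85,[0,0.01,3.1],0],[85,[0,0.01,3.5],0],[85,[0,0.01,3.8],0],[85,[0,0.01,3.93],0],[85,[0,0.01,3.96],0]])

```text
clock: 16.8
eef_pos: [0.442, 0.0141, 0.091]
tool_rot: [-0.152, 0.988, 0.0, -0.001]
ft_force: [-0.1, 0.2, 0.6]
grip_width: 0.0847
```

Call:
move_arm(motion=[[84,[0,0,0],0],[84,[0,0,0],0],[76,[0,0,0],0],[71,[0,0,0],0],[68,[0,0,0],0],[65,[0,0,0],0],[62,[0,0,0],0],[58,[0,0,0],0],[54,[0,0,0],0],[48,[0,0,0],0]])

```text
clock: 17.8
eef_pos: [0.4427, 0.0143, 0.0917]
tool_rot: [-0.153, 0.988, 0.0, 0.0]
ft_force: [0.4, 1.4, 4.3]
grip_width: 0.0613
```

Call:
move_arm(motion=[[48,[0,0,-0.1],0],[48,[0,0,-0.4],0],[48,[0,0,-0.9],0],[48,[0,0,-1.5],0],[48,[0,0,-2.1],0],[48,[0,0,-2.7],0],[48,[0,0,-3.3],0],[48,[0,0,-3.8],0],[48,[0,0,-4.1],0],[48,[0,0,-4.2],0]])

```text
clock: 18.8
eef_pos: [0.4424, 0.0139, 0.3021]
tool_rot: [-0.152, 0.988, -0.0, 0.0]
ft_force: [-0.3, 0.3, -5.2]
grip_width: 0.0615
```

Call:
move_arm(motion=[[48,[-0.1,-0.14,0],0],[48,[-0.3,-0.43,0],0],[48,[-0.55,-0.79,0],0],[48,[-0.8,-1.15,0],0],[48,[-1.05,-1.51,0],0],[48,[-1.3,-1.87,0],0],[48,[-1.5,-2.16,0],0],[48,[-1.7,-2.45,0],0],[48,[-1.82,-2.62,0],0],[48,[-1.87,-2.69,0],0]])

```text
clock: 19.8
eef_pos: [0.5722, -0.0868, 0.2991]
tool_rot: [-0.152, 0.988, 0.0, -0.002]
ft_force: [0.4, -0.3, -5.3]
grip_width: 0.0612
```

```bash
python3 - <<'E'
from h import *
import json
o=get_obs(); print(o['eef_pos'],o['ft_force'],o['tool_rot'],o['grip_width'],o['joint_pos'])
c=camera('wrist'); save(c,'w6',None,1.5)
np.savez('w6.npz',img=c['color'],p=o['eef_pos'],q=o['tool_rot'],fx=c['fx'],cx=c['cx'],cy=c['cy'],mount=c['mount'])
t=camera('top'); save(t,'t6',(340,120,420,225),5)
E
```

```text
[ 0.57220536 -0.08676409  0.29906316] [ 0.39539009 -0.30668096 -5.27546091] [-1.52093843e-01  9.88364399e-01  4.45876616e-04 -1.75444485e-03] 0.061247154446318286 [-1.50381864e-01  3.92749356e-01  3.91523581e-01  1.57318567e+00
 -1.96117106e-04 -4.55754851e-01]
```

View pics/w6.png

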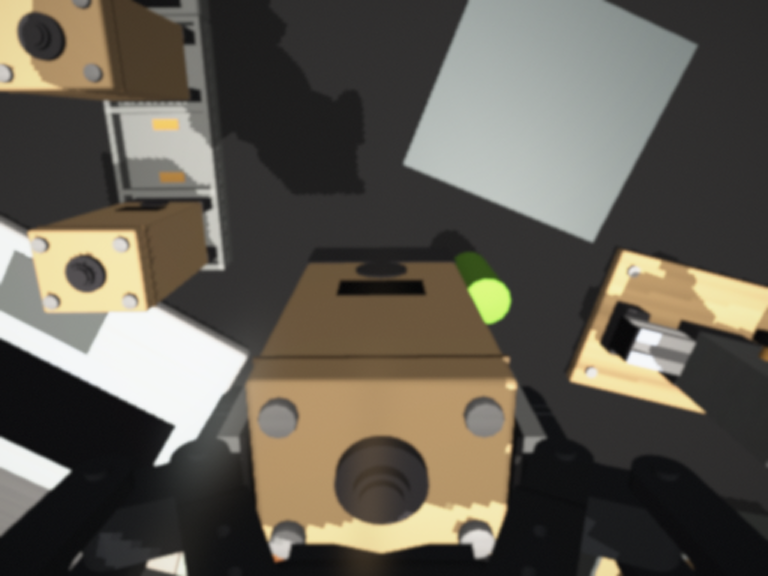

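View pics/t6.png

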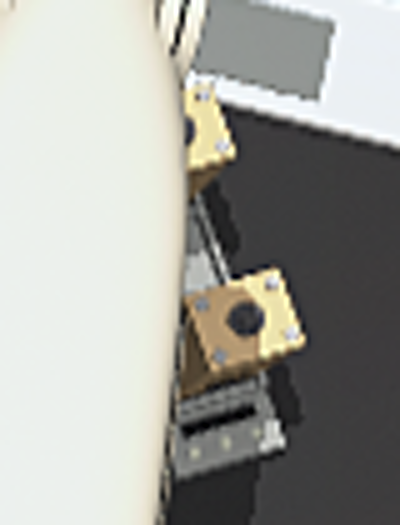

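The wrist view shows the empty bay well. Its walls enclose (112..215, 105..190) in the 1.5x picture, with gold contacts at (165,125) and (172,177). I'll enlarge it.

```bash
python3 - <<'E'
import numpy as np,cv2
d=np.load('w6.npz'); im=d['img'][55:140,60:160,::-1]
cv2.imwrite('pics/w6z.png',cv2.resize(im,None,fx=7,fy=7,interpolation=cv2.INTER_CUBIC))
E
```

```text
(no output)
```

View pics/w6z.png

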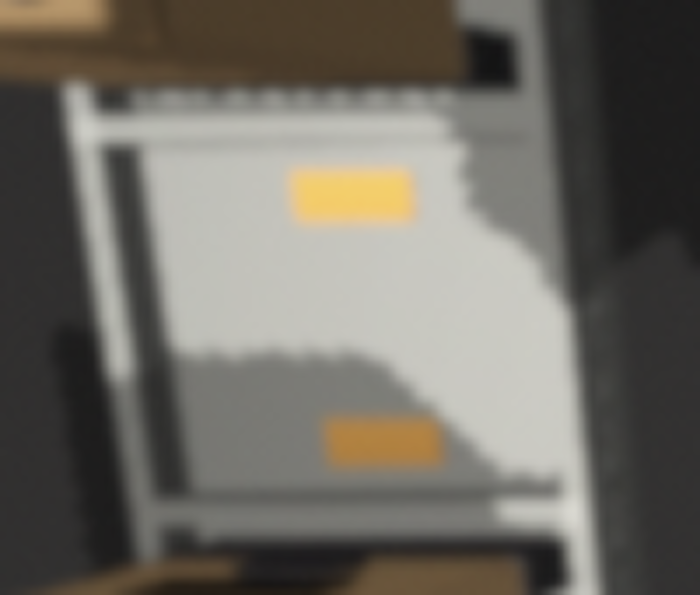

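```bash
python3 - <<'E'
from h import *
d=np.load('w6.npz'); c=dict(fx=d['fx'],fy=d['fx'],cx=d['cx'],cy=d['cy'],mount=d['mount']); o=dict(eef_pos=d['p'],tool_rot=d['q'])
g=cv2.cvtColor(d['img'],cv2.COLOR_RGB2GRAY)
for r in (76,100,120): print(r,[int(x) for x in g[r,64:86]],'|',[int(x) for x in g[r,128:152]])
for k in (95,105,115,125): print(k,[int(x) for x in g[66:82,k]],'|',[int(x) for x in g[118:136,k]])
Z=lambda u,v:(60+(u+.5)/7-.5,55+(v+.5)/7-.5)
W=lambda u,v,z=.03:cast(c,Z(u,v),z,o)[:2]
ex=lambda a:np.degrees(np.arctan2(a[1],a[0]))
li=[W(100,150),W(153,480)]; lo=[W(72,150),W(127,480)]; ro=[W(550,150),W(592,480)]; ri=[W(523,150),W(566,480)]
for n,a in [('li',li),('lo',lo),('ri',ri),('ro',ro)]: print(n,ex(a[1]-a[0]))
n0=[W(150,147),W(420,140)]; f0=[W(200,497),W(540,493)]
for n,a in [('n',n0),('f',f0)]: print(n,ex(a[0]-a[1])+90,a)
y=np.radians(17.6); X=np.array([np.cos(y),np.sin(y)]); Y=np.array([-X[1],X[0]])
m=lambda a,v:np.mean([p@v for p in a])
print('y li lo ri ro',[m(a,Y) for a in (li,lo,ri,ro)],'x n f',m(n0,X),m(f0,X))
g1,g2=W(352,196,.016),W(385,442,.016); print('gold',g1,g2,(g1+g2)/2, ((g1+g2)/2)@X,((g1+g2)/2)@Y, ex(g2-g1))
for A in[(li,ri),(lo,ro)]:
  yc=(m(A[0],Y)+m(A[1],Y))/2; xc=(m(n0,X)+m(f0,X))/2; print('bay',xc*X+yc*Y,'width',m(A[1],Y)-m(A[0],Y),'len',m(f0,X)-m(n0,X))
E
```

```text
76 [47, 47, 47, 47, 52, 79, 129, 167, 180, 166, 133, 99, 86, 86, 92, 114, 147, 170, 177, 178, 178, 178] | [126, 125, 124, 125, 124, 125, 125, 126, 126, 120, 104, 78, 56, 50, 52, 51, 49, 44, 38, 32, 29, 30, 29, 29]
100 [48, 47, 47, 47, 45, 45, 45, 46, 54, 87, 139, 173, 178, 154, 110, 72, 61, 64, 86, 129, 167, 185] | [201, 201, 201, 201, 201, 201, 201, 202, 202, 202, 201, 198, 182, 142, 93, 69, 67, 65, 61, 58, 54, 51, 49, 49]
120 [47, 48, 48, 48, 47, 45, 37, 32, 29, 29, 30, 32, 47, 77, 101, 109, 98, 75, 55, 49, 49, 59] | [147, 162, 175, 188, 196, 198, 199, 200, 200, 201, 200, 200, 200, 199, 185, 146, 96, 70, 70, 69, 65, 60, 55, 51]
95 [68, 83, 115, 131, 140, 163, 183, 186, 180, 176, 183, 190, 193, 193, 193, 193] | [120, 121, 120, 120, 120, 118, 112, 100, 99, 110, 117, 118, 111, 91, 60, 40, 37, 38]
105 [63, 77, 105, 125, 141, 167, 186, 188, 181, 179, 187, 194, 198, 204, 206, 206] | [125, 124, 123, 123, 123, 120, 111, 99, 99, 111, 118, 119, 113, 91, 59, 36, 29, 30]
115 [61, 86, 122, 137, 147, 171, 189, 192, 186, 188, 194, 197, 202, 206, 208, 207] | [136, 135, 133, 130, 126, 122, 111, 99,
[... 275 characters left out ...]
0198
ro 19.28521249542008
n 18.856759087438263 [array([ 0.54831546, -0.30139678]), array([ 0.53403515, -0.25958449])]
f 18.11230269534596 [array([ 0.6021836 , -0.28457998]), array([ 0.58416541, -0.22949334])]
y li lo ri ro [np.float64(-0.4611057597347702), np.float64(-0.46559797920382073), np.float64(-0.391511326284781), np.float64(-0.3870990245744541)] x n f 0.43103132819163337 0.48768825551662154
gold [ 0.54762034 -0.27398047] [ 0.5865448  -0.26116446] [ 0.56708257 -0.26757247] 0.459631954042151 -0.426516271761981 18.224293314104276
bay [ 0.56676033 -0.26745675] width 0.06959443344998917 len 0.05665692732498817
bay [ 0.56677242 -0.26749484] width 0.07849895462936662 len 0.05665692732498817
```

Bay centre is (0.567, -0.2675) and yaw about 18.2°. The measured width is 69.6 mm (given 70), and the gold contacts' midpoint agrees within 0.5 mm. Moving over it.

Call:
move_arm(motion=[[48,[0.06,-0.17,0],0],[48,[0.18,-0.5,0],0],[48,[0.33,-0.95,0],0],[48,[0.49,-1.4,0],-0.1],[48,[0.65,-1.85,0],-0.12],[48,[0.8,-2.3,0],-0.12],[48,[0.95,-2.7,0],-0.12],[48,[1.07,-3.07,0],-0.12],[48,[1.15,-3.3,0],-0.12],[48,[1.19,-3.41,0],-0.12]])

```text
clock: 20.9
eef_pos: [0.5664, -0.268, 0.3012]
tool_rot: [-0.158, 0.987, -0.0, -0.0]
ft_force: [0.2, 0.2, -5.1]
grip_width: 0.0611
```

Call:
move_arm(motion=[[48,[0,0,0.1],0],[48,[0,0,0.2],0],[48,[0,0,0.3],0],[48,[0,0,0.3],0],[48,[0,0,0.3],0],[48,[0,0,0.3],0],[48,[0,0,0.3],0],[48,[0,0,0.3],0],[48,[0,0,0.3],0],[48,[0,0,0.3],0]])

```text
clock: 21.9
eef_pos: [0.5668, -0.2665, 0.2864]
tool_rot: [-0.159, 0.987, -0.0, 0.0]
ft_force: [0.4, 0.4, -5.0]
grip_width: 0.0612
```

```bash
python3 - <<'E'
from h import *
def rep():
  o=get_obs(); Rm=R.from_quat(o['tool_rot']).as_matrix(); t=np.array([.567,-.2675,o['eef_pos'][2]])
  print(o['eef_pos'],o['ft_force'],'yaw',np.degrees(np.arctan2(Rm[1,0],Rm[0,0]))+180,'shift',Rm.T@(t-o['eef_pos'])/.05); return o
rep()
s=camera('scene'); save(s,'s7',(50,100,200,290),3.1)
c=camera('wrist'); save(c,'w7',None,1.5)
rep()
E
```

```text
[ 0.56677209 -0.26648793  0.28638724] [ 0.42733865  0.38221318 -5.01314667] yaw 18.26937421145857 shift [ 2.01696705e-03 -2.06500961e-02  2.16799628e-06]
[ 0.56674432 -0.26647669  0.28632392] [-0.75317495 -0.08770878 -4.50842316] yaw 18.269638245804146 shift [ 1.56015505e-03 -2.10376298e-02  4.20231157e-07]
```

View pics/s7.png

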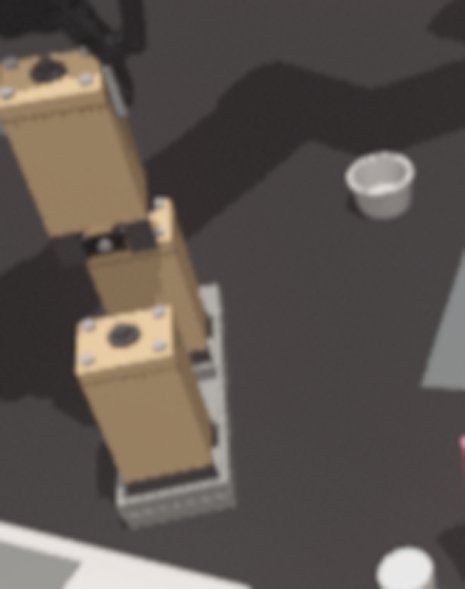

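View pics/w7.png

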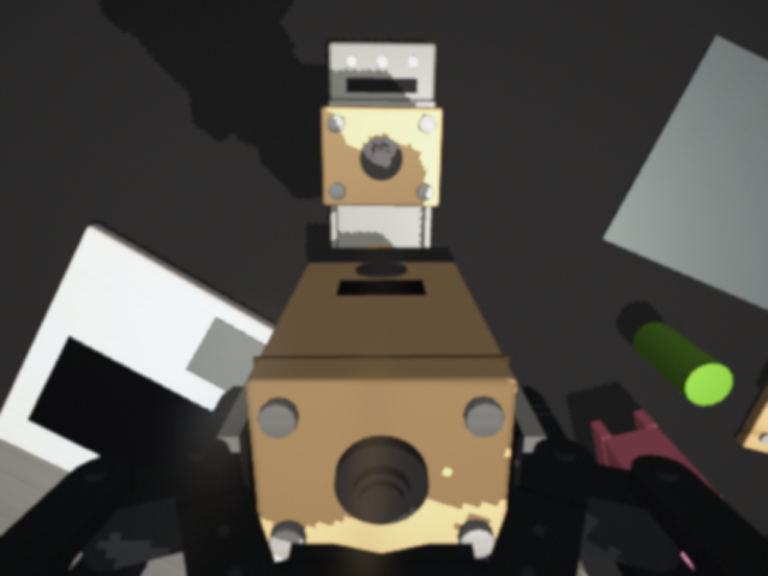

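The unit is over the bay and in line with it in the wrist view (dock middle at column 382, unit at 381). Descending slowly between the twins.

Call:
move_arm(motion=[[48,[0,-0.02,0.1],0],[48,[0,-0.02,0.25],0],[48,[0,-0.02,0.45],0],[48,[0,-0.02,0.65],0],[48,[0,-0.02,0.85],0],[48,[0,-0.02,1.0],0],[48,[0,-0.02,1.1],0],[48,[0,-0.02,1.15],0],[48,[0,-0.02,1.15],0],[48,[0,-0.02,1.15],0]])

```text
clock: 23.0
eef_pos: [0.5673, -0.2675, 0.2293]
tool_rot: [-0.159, 0.987, -0.0, 0.0]
ft_force: [-0.7, -0.1, -4.1]
grip_width: 0.0612
```

```bash
cat >> h.py <<'E'
def rep():
  o=get_obs(); Rm=R.from_quat(o['tool_rot']).as_matrix(); t=np.array([.567,-.2675,o['eef_pos'][2]])
  print(o['eef_pos'],o['ft_force'],o['grip_width'],'yaw',np.degrees(np.arctan2(Rm[1,0],Rm[0,0]))+180,'shift',Rm.T@(t-o['eef_pos'])/.05); return o
E
python3 -c "
from h import *
rep()"
```

```text
[ 0.56731526 -0.26747141  0.22928866] [-0.65361115 -0.14181832 -4.0509171 ] 0.06124272283885633 yaw 18.27495160063188 shift [ 6.16652089e-03  1.43422487e-03 -5.09966899e-06]
```

Call:
move_arm(motion=[[48,[0,0,0.15],0],[48,[0,0,0.35],0],[48,[0,0,0.6],0],[48,[0,0,0.85],0],[48,[0,0,1.1],0],[48,[0,0,1.35],0],[48,[0,0,1.55],0],[48,[0,0,1.7],0],[48,[0,0,1.78],0],[48,[0,0,1.8],0]])

```text
clock: 24.0
eef_pos: [0.5669, -0.2673, 0.1383]
tool_rot: [-0.159, 0.987, 0.0, -0.0]
ft_force: [-0.2, -0.2, -5.5]
grip_width: 0.0612
```

```bash
python3 -c "
from h import *
rep()
s=camera('scene'); save(s,'s8',(50,100,200,290),3.1)
s=camera('wrist'); save(s,'w8',None,1.5)
rep()"
```

```text
[ 0.56692575 -0.26729932  0.13829951] [-0.18822756 -0.17633467 -5.53013092] 0.061179456856929944 yaw 18.274914259712688 shift [-1.51523708e-04 -4.27686754e-03 -1.86805334e-06]
[ 0.56730903 -0.26748755  0.139103  ] [-0.14282759  1.07879422 -5.4797163 ] 0.06138369122001266 yaw 18.272526275964708 shift [ 5.94692971e-03  1.70137164e-03 -3.60427061e-06]
```

View pics/s8.png

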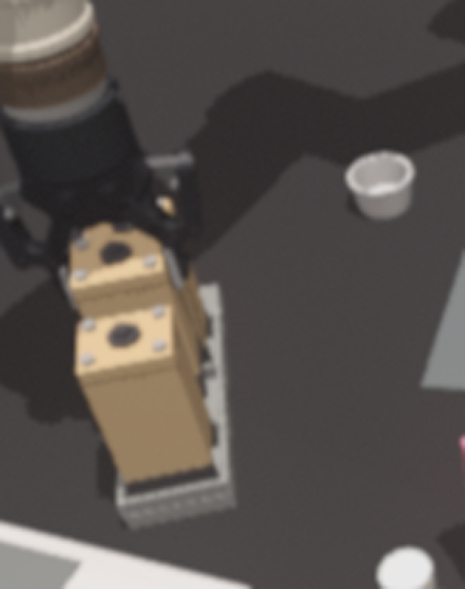

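View pics/w8.png

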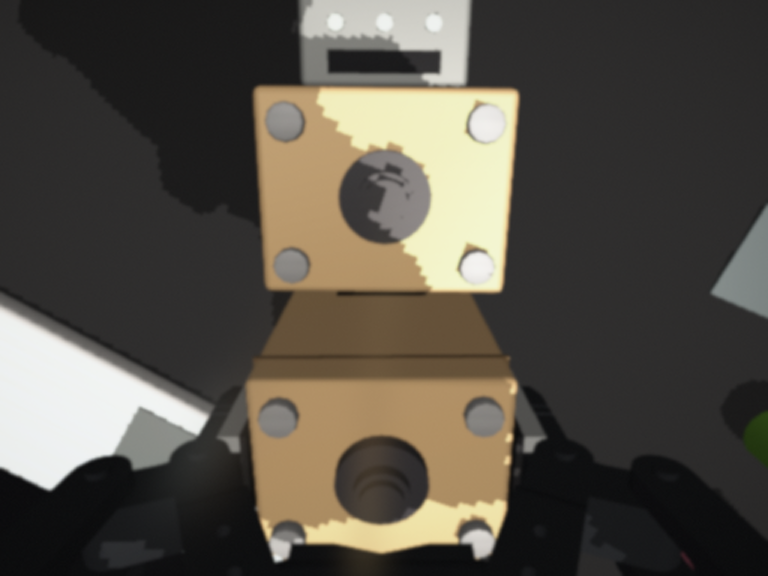

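The unit is between its twins with gaps on both sides and no side force. Lowering past the bay walls.

Call:
move_arm(motion=[[48,[0,0,0.06],0],[48,[0,0,0.12],0],[48,[0,0,0.18],0],[48,[0,0,0.24],0],[48,[0,0,0.3],0],[48,[0,0,0.36],0],[48,[0,0,0.42],0],[48,[0,0,0.48],0],[48,[0,0,0.53],0],[48,[0,0,0.54],0]])

```text
clock: 25.1
eef_pos: [0.5669, -0.2672, 0.1113]
tool_rot: [-0.159, 0.987, 0.0, -0.0]
ft_force: [0.4, -0.2, -4.2]
grip_width: 0.0611
```

Call:
move_arm(motion=[[48,[0,0,0.01],0],[48,[0,0,0.02],0],[48,[0,0,0.03],0],[48,[0,0,0.04],0],[48,[0,0,0.05],0],[48,[0,0,0.06],0],[48,[0,0,0.07],0],[48,[0,0,0.08],0],[48,[0,0,0.08],0],[48,[0,0,0.08],0]])

```text
clock: 26.1
eef_pos: [0.567, -0.2674, 0.1078]
tool_rot: [-0.159, 0.987, 0.0, -0.0]
ft_force: [0.2, 0.3, -4.6]
grip_width: 0.0612
```

```bash
python3 -c "
from h import *
rep()"
```

```text
[ 0.56703115 -0.2673625   0.10777356] [ 0.22796409  0.34196642 -4.55617865] 0.06116016397964125 yaw 18.271938270783266 shift [ 1.45381553e-03 -2.41611089e-03 -6.94976917e-08]
```

Call:
move_arm(motion=[[48,[0,0,0.01],0],[48,[0,0,0.02],0],[48,[0,0,0.03],0],[48,[0,0,0.03],0],[48,[0,0,0.04],0],[48,[0,0,0.04],0],[48,[0,0,0.05],0],[48,[0,0,0.05],0],[48,[0,0,0.05],0],[48,[0,0,0.05],0]])

```text
clock: 27.1
eef_pos: [0.5672, -0.2674, 0.1058]
tool_rot: [-0.159, 0.987, -0.0, 0.0]
ft_force: [-1.7, 0.7, -0.4]
grip_width: 0.0609
```

The weight has come off the fingers and the height is as expected (0.106), so the unit is on the bay floor. Releasing and lifting straight up.

Call:
move_arm(motion=[[55,[0,0,0.01],0],[60,[0,0,0.01],0],[64,[0,0,0.01],0],[70,[0,0,0.01],0],[76,[0,0,0.01],0],[82,[0,0,0],0],[85,[0,0,0],0],[85,[0,0,0],0],[85,[0,0,0],0],[85,[0,0,0],0]])

```text
clock: 28.1
eef_pos: [0.5671, -0.2674, 0.1053]
tool_rot: [-0.159, 0.987, -0.0, 0.0]
ft_force: [0.4, 0.3, -0.3]
grip_width: 0.085
```

Call:
move_arm(motion=[[85,[0,0,-0.1],0],[85,[0,0,-0.3],0],[85,[0,0,-0.6],0],[85,[0,0,-1.1],0],[85,[0,0,-1.7],0],[85,[0,0,-2.3],0],[85,[0,0,-2.9],0],[85,[0,0,-3.5],0],[85,[0,0,-3.9],0],[85,[0,0,-4.0],0]])

```text
clock: 29.1
eef_pos: [0.5681, -0.2678, 0.3097]
tool_rot: [-0.159, 0.987, -0.002, 0.003]
ft_force: [0.1, 0.1, -0.1]
grip_width: 0.0847
```

```bash
python3 -c "
from h import *
rep()
s=camera('scene'); save(s,'s9',(50,100,430,290),2)
s=camera('wrist'); save(s,'w9',None,1.5)
"
```

```text
[ 0.56813624 -0.26784271  0.30968924] [ 0.07899286  0.10860315 -0.05522722] 0.0846599190748037 yaw 18.27437693767098 shift [ 0.01942929  0.01363359 -0.00016707]
```

View pics/s9.png

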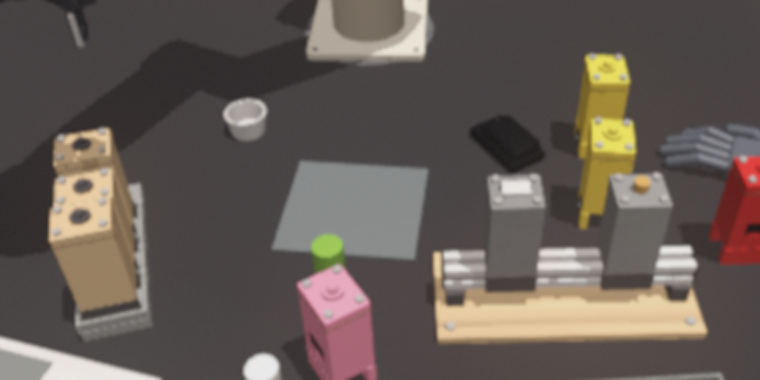

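View pics/w9.png

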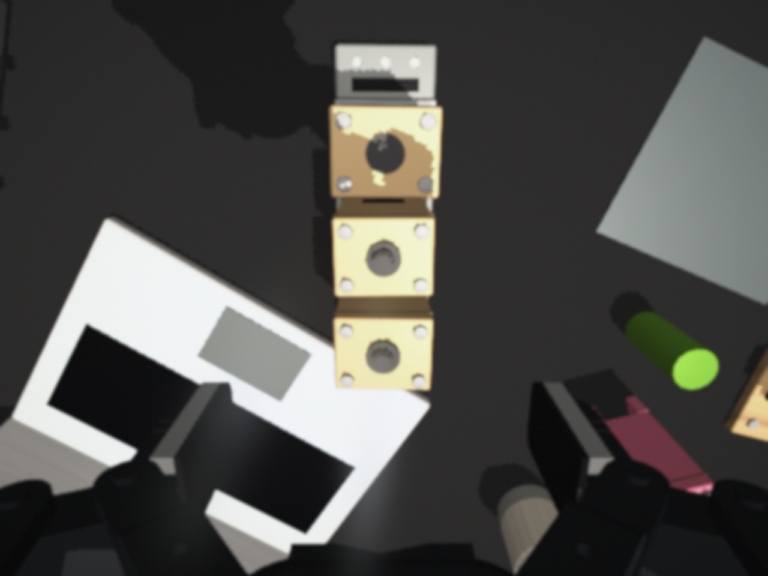

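The unit stands in line between its twins, with its top at (383,257). The rail units are unmoved. One numeric check before handing in.

```bash
python3 - <<'E'
from h import *
o=get_obs(); c=camera('wrist')
hsv=cv2.cvtColor(c['color'],cv2.COLOR_RGB2HSV)
m=((hsv[...,0]>14)&(hsv[...,0]<34)&(hsv[...,1]>35)&(hsv[...,2]>205)).astype(np.uint8)*255
m[:141]=0;m[203:]=0;m[:,:210]=0;m[:,300:]=0
m=cv2.morphologyEx(m,cv2.MORPH_CLOSE,np.ones((9,9)))
k=max(cv2.findContours(m,0,2)[0],key=cv2.contourArea); x,y,w,h=cv2.boundingRect(k); r=cv2.minAreaRect(k); print(x,y,w,h,r)
b=np.array([cast(c,p,.146,o) for p in cv2.boxPoints(r)]); ctr=b.mean(0); e=ctr[:2]-[.567,-.2675]
yw=np.radians(18.27); print(ctr,'dock x,y err',e@[np.cos(yw),np.sin(yw)],e@[-np.sin(yw),np.cos(yw)],[np.linalg.norm(b[i]-b[(i+1)%4]) for i in range(4)])
for i in range(2):
  d=b[i]-b[i+1]; print(np.degrees(np.arctan2(d[1],d[0]))%180)
E
```

```text
222 147 66 51 ((254.49996948242188, 171.99998474121094), (49.99999237060547, 64.99998474121094), 90.0)
[ 0.56775824 -0.26761221  0.146     ] dock x,y err 0.000684838737775161 -0.00034425909770967604 [np.float64(0.05817481891408313), np.float64(0.04725216796228596), np.float64(0.06093538326062215), np.float64(0.047273096021752295)]
108.25475507467577
19.93242509163369
```

```bash
python3 -c "
from h import *
rep(); print(job_done())"
```

```text
[ 0.56699304 -0.26736784  0.30505577] [-0.95978225  0.20527049 -1.37401648] 0.08499030867546131 yaw 18.27113255748128 shift [ 6.96495680e-04 -2.55360869e-03 -8.07744268e-08]
the job is handed in; nothing more can be done
None
```

The pump unit is standing in the dock's middle bay, let go, and the job is handed in after about 29 s of the 67 s allowed; no verdict came back. I gripped it front to back and pulled it straight up off the catch. I then stood it on the mat, took it again across its 62 mm sides, and lowered it between its twins until the bay floor carried its weight.

Last checks:
- **Position:** the unit's centre is about 0.7 mm off along the dock and 0.3 mm across it, and its sides are square to the dock within about 2°.
- **Height:** the release height matched the bay floor within about 1 mm.
- **Gripper:** it is open and about 0.2 m above the unit.
- **Other units:** in the last pictures the rail and dock neighbours stand upright where they were. I judged that by eye rather than measuring it.

One small disagreement: the unit's top measured about 1–3 mm smaller than its given size. I put that down to a tight colour mask, and it doesn't affect the centre.

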